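# Locate a watch holder block in the gauging nest

## Robot

A 6-joint arm with a two-finger parallel gripper is mounted at the origin on the work surface. World frame = base frame: x ahead of the robot, y to its left, z up, the work surface at z = 0. Lengths are in m, angles in rad, forces in N, time in s.
With the tool pointing down it reaches from about 0.275 to 0.975 m from the base axis. Payload 8.4 kg.
Tool frame: the origin (TCP) lies between the finger pads; the fingertips stand 11 mm ahead of it and the grasp point (between the pads) lies 8 mm behind it; z points along the fingers, y is the direction in which the jaws open and shut (so a half turn about z gives the same grasp; the last joint's range is limited). The gripper opens to 92 mm and grips with 3 to 60 N. Pads are 20 mm wide; open, the fingers measure 128 mm over their backs; the gripper's body (75 mm by 189 mm) begins 69 mm behind the grasp point.
Start: joints at [1.304, 0.353, 1.633, -0, 1.155, -0.002], TCP at [0.164, 0.603, 0.226] pointing down, gripper open.
Joint ranges: [-2.63, 2.63], [-0.92, 2.1], [0.06, 2.66], [-1.3, 4.44], [0, 2.69], [-3.02, 3.02]. Speed limits (rad/s): [2.22, 2.22, 2.79, 3.14, 3.14, 3.14].

## Interface

Orientations are given as [roll, pitch, yaw] about the fixed x, y, z axes, in that order (R = Rz(yaw) Ry(pitch) Rx(roll)).
In Python, from plant import env, snapshot, camera_model, ticket gives the robot as it stands. The module is installed in compiled form; this text tells all that it offers.
- The arm moves only by the tool jog_arm, never from a script. Its argument "rows" is a list that holds one entry, the list of rows, each a list of 7 numbers: the finger opening in m, from 0 to 0.0919, then the shift along the world's x, y, z in m, then the turn, a rotation vector about the world's x, y, z in degrees. A call has 1 to 12 rows; each row is the pose to reach, as a shift and turn from the pose commanded when the call began; what a row does not reach only later rows make up. A row lasts 1/12 s, in which the tool goes at most 41.7 mm and 7.16 degrees, less where a joint would pass 70% of its speed; a pose out of reach is approached as far as the arm can. A call with a gripper value outside its range is refused whole. The fingers move at their own pace and stop on an object; "squeeze" is the grip in N (left out, the last holds). Time passes only in rows, so rows that repeat a pose let the fingers close. It gives the time, the measured TCP pose, the force and the opening at its end, in the units of the state.
- env.sense(): the state, without advancing time (a new reading comes with each control period).
- snapshot(name): name is "side" or "top"; returns the picture (384x512x3 uint8, blue, green, red); there is no depth.
- camera_model(name): a dict with "fov_y" (degrees; the focal length in pixels is half the picture's height over the tangent of half this angle, whatever the lens; pixels are square), "cx", "cy" (the principal point, pixels), "k1" (the pictures are not rectified: a ray, as slopes to the right and down, at radius r is drawn at 1 + k1 r^2 times it, then the intrinsics apply), "cam_to_world" (4x4, takes a point from camera to world coordinates). Camera axes: x right, y down, z forward; pixel columns grow to the right and rows downward; lengths in m; the calibration is good to about 2 mm. A picture is of the moment at which its call begins. camera_model takes no time and is no camera call.
- ticket.close_job(): hands the job in, once; it reports no verdict.
The state is a dict: "t": time; "q": joint angles; "joint_vel": joint speeds; "joint_torque": joint torques, N m; "tcp_pos": TCP position; "eef_rot": TCP orientation; "wrist_force": force on the tool from outside, world axes, zero at the start; "ft_torque": the same for the moment, N m; "opening": finger opening in m.
Only numpy, scipy, OpenCV 4.12 (cv2) and the standard library are available. Lean on these libraries where they do the work, as an engineer would, in place of code of your own. Each camera call takes 0.05 s, during which the arm holds its last target.

## Task

Press the small lever of the gauging nest right down so that its feeler foot lifts and stays up. Then take the aluminium holder block by its upright rib, set it flat on the nest plate watch end first, slide it under the raised foot without knocking the foot, and press it into the corner so that it lies flush against the end fence and the side fence at once. Finish while still holding it there, pressed firmly against both fences, and leave the other things on the bench where they are.

Things in the scene. Friction and masses are not known exactly. Their poses are not given: they have to be found in the camera images.
- nest: gauging nest fixed to the bench: dark steel plate 230 x 130 x 12 mm, top 12 mm above the bench. Origin: centre of its underside. Own +x points from the free open end of the plate to the end fence and lever head, +y to the side fence, z up. A forked aluminium post 22 x 30 mm stands behind the end fence at x = +58, y = 0, top 62 mm up; the lever pivots there about y, 62 mm above the bench.
- end_fence: steel bar 12 x 72 x 12 mm standing across the plate (along the nest's y); its origin is the centre of its underside, which lies on the plate. Its face towards the nest's -x is at nest x = +35 mm; top 24 mm above the bench. Plate and fences are ground, oiled steel: friction about 0.25.
- side_fence: steel bar 100 x 16 x 12 mm along the nest's x; its origin is the centre of its underside, on the plate. Its face towards the nest's -y is at nest y = +28 mm and runs from nest x = -68 to +32 mm; top 24 mm above the bench.
- nest_corner (a point): the inner corner where the faces of the two fences meet, at plate level (nest x +35, y +28, z +12 mm). Same axes as the nest.
- lifter (a joint): angle of the pivot lever (rad): 0 = foot down, tab up; 0.40 = tab fully pressed down (stop), foot fully up. It starts within 0.06 of 0 and stays where it is left (friction; about 2 N on the tab moves it).
- lever_tab (a point): centre of the top of the lever's black press tab (24 x 28 x 6 mm), at the end farthest from the corner, 52 mm beyond the pivot along the nest's +x; about 84 mm above the bench when up, about 62 mm when fully down (it goes almost straight down, tilting 0.4 rad). Push it down from above.
- feeler_foot (a point): lower tip of the black feeler foot (12 mm across) on the lever's other end, over the watch's seat. Down: nest x +5 mm, 33 mm above the bench, in the way of the watch. Fully up: nest x -2 mm, 56 mm above the bench, the lever bar reaching 95 mm; a watch on a block standing on the plate (top 38 mm above the bench) slides under with 18 mm to spare, but not if lowered from above.
- block_grip (a point): grip point of the loose aluminium holder block (0.23-0.46 kg): 44 mm above its underside in its upright rib, 30 long (x), 16 thick (y), top at 58 mm. Grip across own y. Foot 96 x 56 x 18 mm: from this point the watch-end face is 81 mm ahead (+x), rear face 15 mm behind, sides 28 mm off. Home: own x, y along the nest's. Starts on the bench on the nest's -y side, own x within 0.5 rad of world x.
- block_watch (a point): centre of the top of the steel watch fixed on the block: disc 40 mm across, 8 mm thick, on the foot 18 mm ahead (+x) of the foot's centre, top 26 mm above the block's underside.
- round_holder: bystander: round aluminium holder, 68 mm across, 29 mm high with its watch, no rib; origin centre of underside.
- low_block: bystander: plain aluminium block 64 x 48 x 20 mm with small holes, no rib; origin centre of underside.
- loupe: bystander: black eyepiece 38 mm across, 30 mm high; origin centre of underside.
- blower: bystander: rubber dust blower 58 mm across, 105 mm high with its nozzle; origin centre of underside.
- driver: bystander: screwdriver lying on the bench, 120 mm long, along its own x.
- jar: bystander: glass jar 48 mm across, 50 mm high; origin centre of underside.

How it is judged:
On the way:
1. the lever is pressed down and the foot is up, with the block not yet at the nest (value of joint lifter above 0.3 rad and horizontal distance between block_watch and feeler_foot above 0.06 m), for 0.2 s.
At the end, for the whole second after the job is handed in: Lever down (joint above 0.28); block flat on the plate (3 mm, 0.03 rad), square to the nest (0.03 rad), watch end forward, within 4 mm of its seat, pressing on each fence with over 1.5 N, the fingers still pressing on it with over 1.5 N, at rest (under 10 mm/s) (value of joint lifter above 0.28 rad and contact force between block and end_fence above 1.5 N and contact force between block and side_fence above 1.5 N and contact force between the fingers and block above 1.5 N and angle between the x axis of block_grip and the x axis of nest, either way round below 0.03 rad and angle between block_grip's own z axis and vertical below 0.03 rad and x of block_watch in the frame of nest between -0.001 and 0.009 m and y of block_watch in the frame of nest between -0.004 and 0.004 m and z of block_watch in the frame of nest between 0.035 and 0.041 m and linear speed of block below 0.01 m/s); the arm keeps its last pose, push and grip.
It fails at once if the block or its watch knocks against the lever or its foot (contact force between block and lifter above 1 N).
It fails at once if another thing on the bench is shifted by more than 25 mm (distance of any of round_holder, low_block, loupe, blower, driver, jar from where it was at the start of the episode above 0.025 m).
It also fails if it takes over 69 s, if anything falls off the work surface, if the arm or the gripper's body presses on something with over 40 N, if the wrist force passes 120 N, or if a joint passes its speed limit or range.

## Working session

There is one attempt and no reset: what is moved stays moved. The work goes in short steps, Python scripts to look and compute and a tool call to move; the robot and the scene stay as the last step left them, time stands still between calls to the robot, and variables do not carry over. Pictures are saved under pics/ and viewed, and the job is handed in when it is done.

Besides the shell and the picture viewer there is one more tool, called after "Call:" as a command line: name --argument value ..., lists and objects as JSON in quotes. jog_arm: Moves the arm, as the interface text tells. Its arguments: {"type":"object","properties":{"rows":{"type":"array","items":{"type":"array","items":{"type":"array","items":{"type":"number"}}}},"squeeze":{"type":"number"}},"required":["rows"]}

```bash
mkdir -p pics
python3 - <<'E'
from plant import env, snapshot, camera_model
import cv2
for n in("top","side"):
    cv2.imwrite(f"pics/{n}0.png",snapshot(n)); print(camera_model(n))
print(env.sense())
E
```

```text
{'fov_y': 50.68406701021094, 'cx': 257.1687892703411, 'cy': 186.83059739024424, 'k1': -0.0660538131308943, 'cam_to_world': array([[ 0.01439989, -0.99620526,  0.08583546,  0.44976136],
       [-0.99988915, -0.0146716 , -0.00253546, -0.00279937],
       [ 0.00378519, -0.08578943, -0.9963061 ,  1.15306425],
       [ 0.        ,  0.        ,  0.        ,  1.        ]])}
{'fov_y': 42.82867242933357, 'cx': 256.74128661238655, 'cy': 180.5671498696152, 'k1': -0.16139163203459447, 'cam_to_world': array([[ 0.82709606, -0.41292915,  0.38131566, -0.0638734 ],
       [-0.56198916, -0.61838179,  0.54933792, -0.85131817],
       [ 0.00896102, -0.6686505 , -0.74352284,  1.22476397],
       [ 0.        ,  0.        ,  0.        ,  1.        ]])}
{'t': 0.1, 'q': array([ 1.30362317e+00,  3.53579487e-01,  1.63402855e+00,  1.50539206e-05,
        1.15521115e+00, -2.42529575e-03]), 'joint_vel': array([ 0.00020316, -0.00109172, -0.00153031, -0.00015932,  0.00068831,
       -0.00166536]), 'joint_torque': array([-8.97242026e-04, -5.94901872e+01, -3.34931338e+01,  6.98473700e-02,
        1.83804939e-02, -1.22813256e-05]), 'tcp_pos': array([0.16344103, 0.60281641, 0.22495175]), 'eef_rot': array([-3.14036616e+00, -1.67397257e-05,  2.87683870e+00]), 'wrist_force': array([-0.16642426,  0.3127434 , -0.44538343]), 'ft_torque': array([0.00910382, 0.08124412, 0.00687679]), 'opening': 0.09205722174193089}
```

View pics/top0.png

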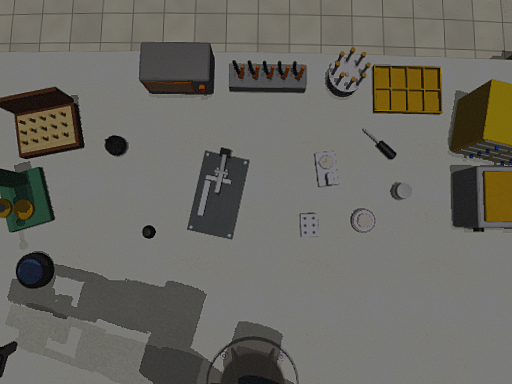

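View pics/side0.png

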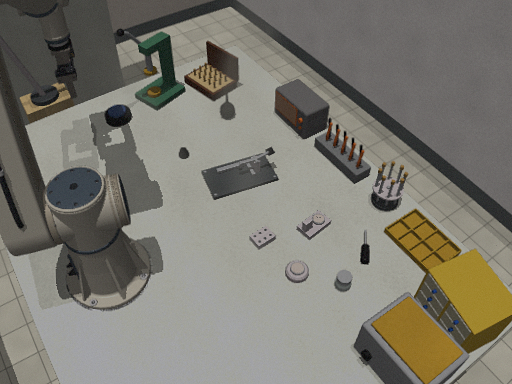

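```bash
cat > h.py <<'E'
import numpy as np, cv2
from plant import env, snapshot, camera_model
def K(n):
    m=camera_model(n); f=192/np.tan(np.radians(m['fov_y']/2))
    return m,f
def ray(n,u,v):
    m,f=K(n); a=np.array([(u-m['cx'])/f,(v-m['cy'])/f]); s=a.copy()
    for _ in range(20): s=a/(1+m['k1']*(s@s))
    T=m['cam_to_world']; return T[:3,3],T[:3,:3]@np.array([s[0],s[1],1])
def at(n,u,v,z):
    o,d=ray(n,u,v); return o+d*(z-o[2])/d[2]
def proj(n,p):
    m,f=K(n); T=m['cam_to_world']; c=T[:3,:3].T@(np.asarray(p,float)-T[:3,3]); s=c[:2]/c[2]; s=s*(1+m['k1']*(s@s))
    return np.array([m['cx'],m['cy']])+f*s
def crop(img,u0,v0,u1,v1,k,name):
    c=cv2.resize(img[v0:v1,u0:u1],None,fx=k,fy=k,interpolation=cv2.INTER_CUBIC)
    for u in range(u0-u0%10+10,u1,10):
        x=int((u-u0+.5)*k); cv2.line(c,(x,0),(x,5),(0,255,255),1)
        if u%20==0: cv2.putText(c,str(u),(x-10,16),0,.35,(0,255,255),1)
    for v in range(v0-v0%10+10,v1,10):
        y=int((v-v0+.5)*k); cv2.line(c,(0,y),(5,y),(0,255,255),1)
        if v%20==0: cv2.putText(c,str(v),(7,y+4),0,.35,(0,255,255),1)
    cv2.imwrite(name,c)
E
python3 - <<'E'
from h import *
t=cv2.imread("pics/top0.png"); s=cv2.imread("pics/side0.png")
crop(t,180,140,260,245,5.5,"pics/tn.png")
crop(t,290,140,350,200,9,"pics/tb.png")
crop(s,195,140,285,200,8,"pics/sn.png")
crop(s,290,200,340,245,12,"pics/sb.png")
E
```

```text
(no output)
```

View pics/tn.png

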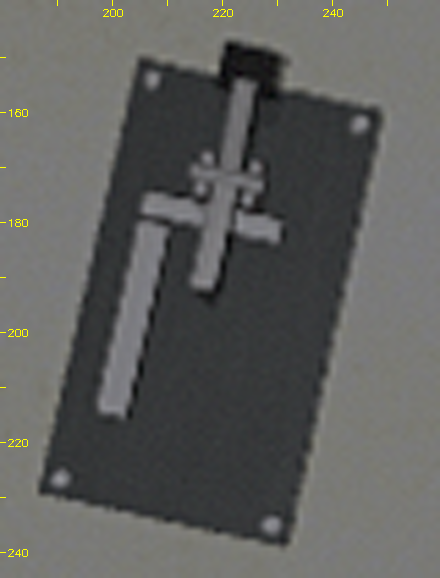

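View pics/tb.png

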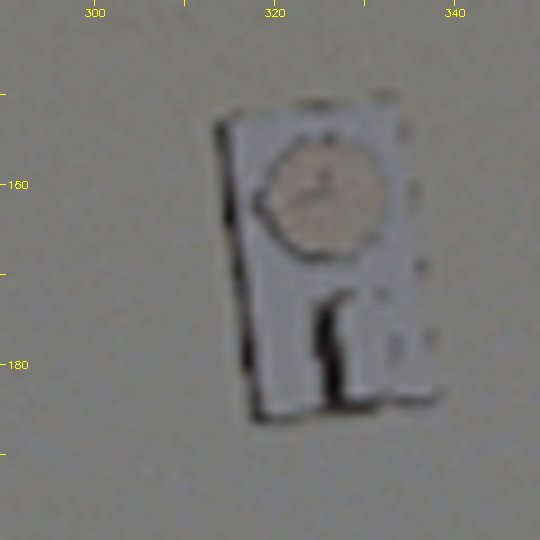

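View pics/sn.png

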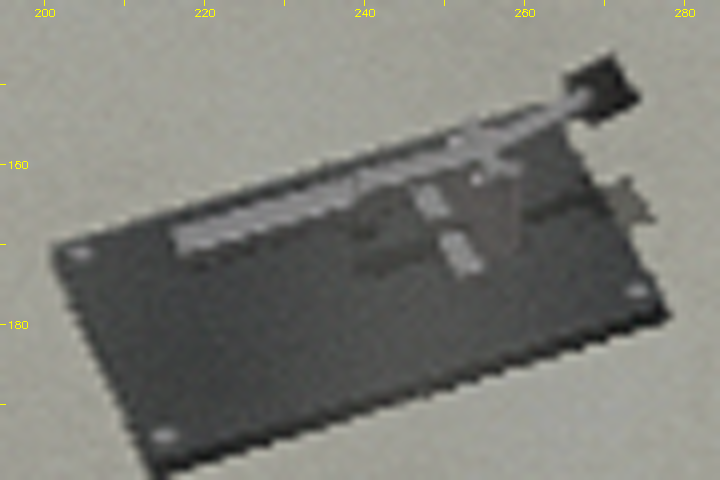

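View pics/sb.png

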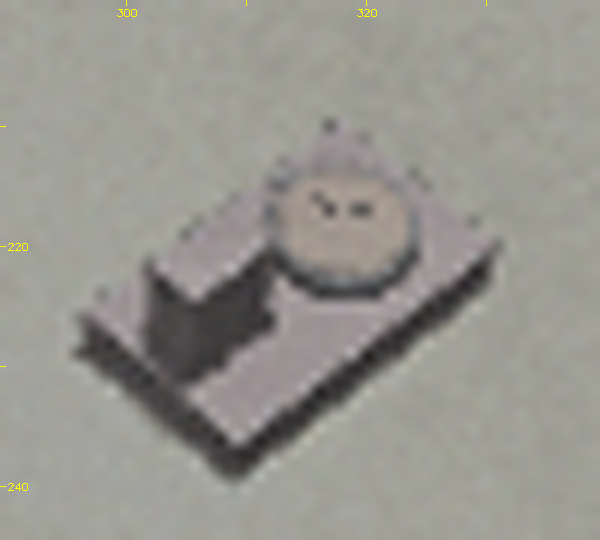

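Run:
```python
from h import *
from scipy.optimize import least_squares
def T(x,y,a,p):
    c,s=np.cos(a),np.sin(a); return np.array([x+c*p[0]-s*p[1],y+s*p[0]+c*p[1],p[2]])
def tc(x,y,k,u0,v0): return x/k+u0-.5,y/k+v0-.5
N=[("top",tc(138,57,5.5,180,140),(.115,.065,.012)),("top",tc(382,108,5.5,180,140),(.115,-.065,.012)),
("top",tc(40,493,5.5,180,140),(-.115,.065,.012)),("top",tc(290,546,5.5,180,140),(-.115,-.065,.012)),
("top",tc(96,412,5.5,180,140),(-.068,.044,.024)),("top",tc(125,419,5.5,180,140),(-.068,.028,.024)),
("top",tc(168,228,5.5,180,140),(.032,.028,.024)),("top",tc(280,243,5.5,180,140),(.035,-.036,.024)),
("side",tc(52,245,8,195,140),(-.115,.065,.012)),("side",tc(152,470,8,195,140),(-.115,-.065,.012)),("side",tc(668,312,8,195,140),(.115,-.065,.012)),
("side",tc(177,233,8,195,140),(-.068,.044,.024))]
B=[("top",tc(222,118,9,290,140),(.081,.028,.018)),("top",tc(398,100,9,290,140),(.081,-.028,.018)),("top",tc(440,398,9,290,140),(-.015,-.028,.018)),("top",tc(257,415,9,290,140),(-.015,.028,.018)),
("top",tc(325,196,9,290,140),(.051,0,.026)),
("side",tc(80,318,12,290,200),(-.015,.028,.018)),("side",tc(235,448,12,290,200),(-.015,-.028,.018)),("side",tc(497,243,12,290,200),(.081,-.028,.018)),("side",tc(330,122,12,290,200),(.081,.028,.018)),("side",tc(345,218,12,290,200),(.051,0,.026))]
for nm,D,x0 in(("nest",N,(.45,.1,-.2)),("block",B,(.5,-.15,0))):
    for sel in (("top",),("side",),("top","side")):
        E=[d for d in D if d[0] in sel]
        f=lambda q:np.concatenate([proj(c,T(*q,p))-uv for c,uv,p in E])
        r=least_squares(f,x0); print(nm,sel,r.x.round(4)); 
    print(r.fun.reshape(-1,2).round(1).tolist())
    q=r.x
    if nm=="nest":
        for n,p in(("tab",(.11,0,.084)),("foot",(.005,0,.033)),("corner",(.035,.028,.012))): print(n,T(*q,p).round(4))
# others
for n,u,v in(("low",309,225),("round",363,220),("jar",401,190),("driver",380,143),("loupe",149,232),("blower",116,145)): print(n,at("top",u,v,.02).round(3))
```

```text
nest ('top',) [ 0.5262  0.1054 -0.1882]
nest ('side',) [ 0.5254  0.0996 -0.2141]
nest ('top', 'side') [ 0.5262  0.1045 -0.1913]
[[-0.3, 0.0], [-0.0, -0.0], [-0.1, 0.1], [-0.2, 0.1], [0.0, -0.1], [0.4, -0.2], [0.2, -0.5], [2.4, 0.4], [-0.5, 0.1], [-0.0, -1.0], [-0.0, -1.6], [-1.2, -0.6]]
tab [0.6342 0.0836 0.084 ]
foot [0.5311 0.1036 0.033 ]
corner [0.5659 0.1254 0.012 ]
block ('top',) [ 0.571  -0.2039  0.1239]
block ('side',) [ 0.5697 -0.2072  0.1462]
block ('top', 'side') [ 0.5706 -0.2051  0.1334]
[[0.2, 0.1], [0.1, -0.2], [0.1, 0.1], [0.8, 0.5], [0.4, 0.2], [-0.1, -0.8], [0.1, -0.6], [-0.3, -0.3], [0.6, -0.7], [-0.5, -0.0]]
low [ 0.443 -0.152  0.02 ]
round [ 0.458 -0.304  0.02 ]
jar [ 0.544 -0.413  0.02 ]
driver [ 0.678 -0.355  0.02 ]
loupe [0.416 0.294 0.02 ]
blower [0.661 0.399 0.02 ]
```

Call:
jog_arm --rows '[[[0,0.473,-0.519,-0.03,0,0,4.3],[0,0.473,-0.519,-0.03,0,0,4.3],[0,0.473,-0.519,-0.03,0,0,4.3],[0,0.473,-0.519,-0.03,0,0,4.3],[0,0.473,-0.519,-0.03,0,0,4.3],[0,0.473,-0.519,-0.03,0,0,4.3],[0,0.473,-0.519,-0.03,0,0,4.3],[0,0.473,-0.519,-0.03,0,0,4.3],[0,0.473,-0.519,-0.03,0,0,4.3],[0,0.473,-0.519,-0.03,0,0,4.3],[0,0.473,-0.519,-0.03,0,0,4.3],[0,0.473,-0.519,-0.03,0,0,4.3]]]'

```text
t: 1.1
tcp_pos: [0.501, 0.2321, 0.204]
eef_rot: [-3.142, -0.0, 2.952]
wrist_force: [1.3, 0.8, 0.2]
opening: 0.0138
```

Call:
jog_arm --rows '[[[0,0.136,-0.149,-0.04,0,0,0],[0,0.136,-0.149,-0.04,0,0,0],[0,0.136,-0.149,-0.04,0,0,0],[0,0.136,-0.149,-0.04,0,0,0],[0,0.136,-0.149,-0.04,0,0,0],[0,0.136,-0.149,-0.08,0,0,0],[0,0.136,-0.149,-0.08,0,0,0]]]'

```text
t: 1.68
tcp_pos: [0.6336, 0.0825, 0.1181]
eef_rot: [-3.139, -0.008, 2.949]
wrist_force: [-2.7, 0.2, -2.0]
opening: 0.0005
```

Run:
```python
from h import *
s=snapshot("side"); print(env.sense()['tcp_pos'],env.sense()['eef_rot'],env.sense()['opening'],env.sense()['wrist_force'])
crop(s,195,100,305,200,6,"pics/s1.png")
```

```text
[0.63334289 0.08370586 0.1204869 ] [-3.13927065 -0.0073732   2.95004385] 0.0006056664926475242 [-0.66784543 -0.18891152 -0.92603844]
```

View pics/s1.png

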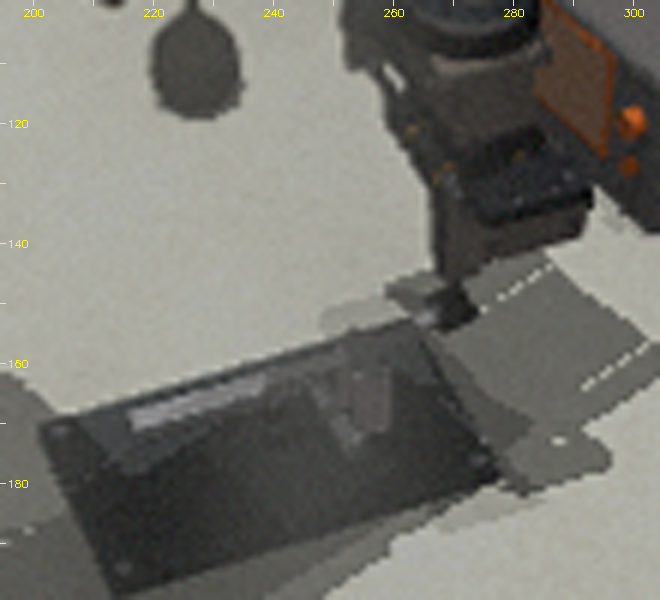

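Call:
jog_arm --rows '[[[0,0.002,0,-0.012,0,0,0],[0,0.002,0,-0.022,0,0,0],[0,0.003,0,-0.03,0,0,0],[0,0.003,0,-0.036,0,0,0],[0,0.003,0,-0.042,0,0,0],[0,0.003,0,-0.046,0,0,0],[0,0.003,0,-0.049,0,0,0],[0,0.003,0,-0.049,0,0,0]]]'

```text
t: 2.4
tcp_pos: [0.6387, 0.0852, 0.0748]
eef_rot: [-3.141, -0.001, 2.952]
wrist_force: [-0.1, 0.4, -0.0]
opening: 0.0003
```

Call:
jog_arm --rows '[[[0,0,0,-0.003,0,0,0],[0,0,0,-0.005,0,0,0],[0,0,0,-0.007,0,0,0],[0,0,0,-0.007,0,0,0]]]'

```text
t: 2.73
tcp_pos: [0.6391, 0.0852, 0.0725]
eef_rot: [3.141, -0.0, 2.952]
wrist_force: [-13.3, -0.1, 38.3]
opening: 0.0006
```

Run:
```python
from h import *
s=snapshot("side"); print(env.sense()['tcp_pos'],env.sense()['eef_rot'],env.sense()['opening'],env.sense()['wrist_force'])
crop(s,195,100,305,200,6,"pics/s2.png")
```

```text
[0.639067   0.08514603 0.07246238] [3.14128435e+00 1.43030253e-04 2.95170367e+00] 0.0003608646516966897 [-13.14445256  -0.86212876  39.1774466 ]
```

View pics/s2.png

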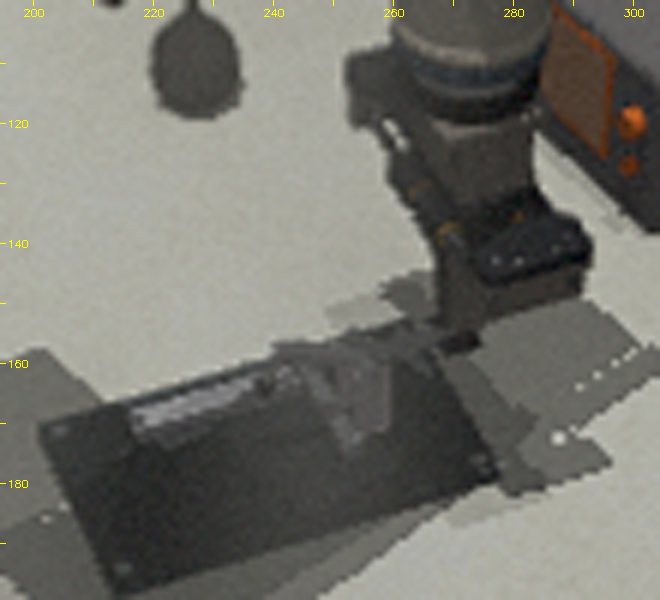

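Call:
jog_arm --rows '[[[0,0,0,0.04,0,0,0],[0,0,0,0.08,0,0,0],[0.03,-0.02,-0.03,0.1,0,0,2],[0.06,-0.068,-0.29,0.1,0,0,18.4],[0.06,-0.068,-0.29,0.1,0,0,18.4],[0.06,-0.068,-0.29,0.1,0,0,18.4],[0.06,-0.068,-0.29,0.1,0,0,18.4],[0.06,-0.068,-0.29,0.1,0,0,18.4],[0.06,-0.068,-0.29,0.1,0,0,18.4],[0.06,-0.068,-0.29,0.1,0,0,18.4],[0.06,-0.068,-0.29,0.1,0,0,18.4],[0.06,-0.068,-0.29,0.1,0,0,18.4]]]'

```text
t: 3.78
tcp_pos: [0.5704, -0.2057, 0.168]
eef_rot: [3.141, -0.001, -3.013]
wrist_force: [-0.9, -0.0, -0.5]
opening: 0.06
```

Run:
```python
from h import *
s=snapshot("side"); t=snapshot("top"); print(env.sense()['tcp_pos'],env.sense()['eef_rot'],env.sense()['opening'],env.sense()['wrist_force'])
cv2.imwrite("pics/side3.png",s);cv2.imwrite("pics/top3.png",t)
crop(s,195,130,355,245,5,"pics/s3.png")
crop(t,170,130,350,245,4.4,"pics/t3.png")
```

```text
[ 0.5709311  -0.20401965  0.16807016] [ 3.14090058e+00 -4.46622543e-04 -3.01005123e+00] 0.05998837745260199 [-0.36059455  0.47400034 -0.38540844]
```

View pics/s3.png

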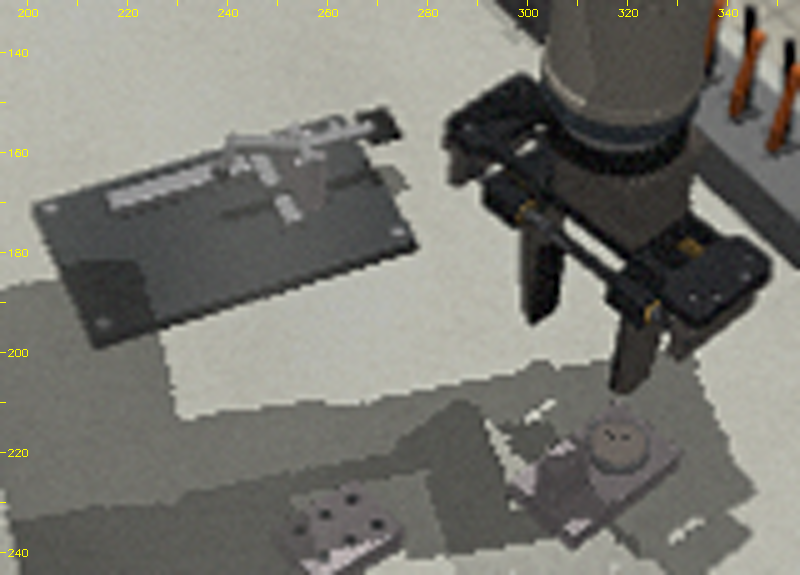

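View pics/t3.png

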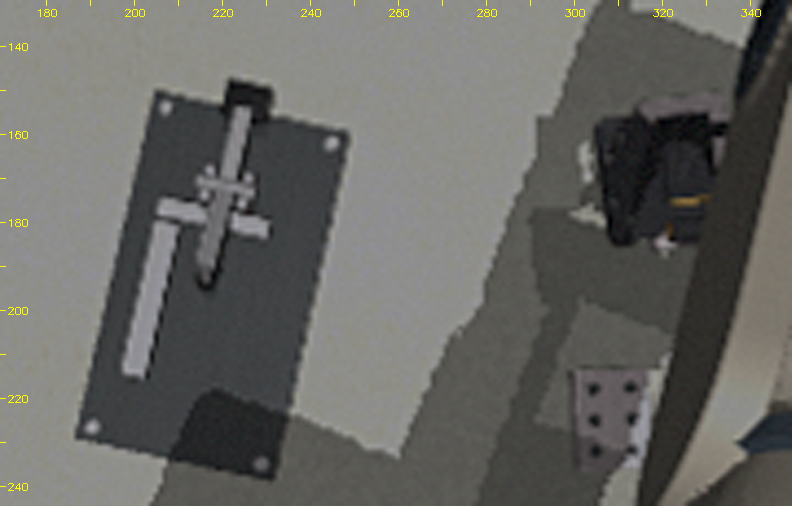

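Call:
jog_arm --rows '[[[0.06,0,0,-0.035,0,0,0],[0.06,0,0,-0.07,0,0,0],[0.06,0,0,-0.1,0,0,0],[0.06,0,0,-0.12,0,0,0],[0.06,0,0,-0.13,0,0,0],[0.06,0,0,-0.131,0,0,0],[0.06,0,0,-0.131,0,0,0]]]'

```text
t: 4.47
tcp_pos: [0.5714, -0.2041, 0.0374]
eef_rot: [3.141, -0.0, -3.009]
wrist_force: [0.0, 0.4, -0.1]
opening: 0.0599
```

Run:
```python
from h import *
s=snapshot("side"); print(env.sense()['tcp_pos'],env.sense()['eef_rot'],env.sense()['opening'],env.sense()['wrist_force'])
crop(s,285,170,345,245,8,"pics/s4.png")
```

```text
[ 0.57198309 -0.20457272  0.03825499] [-3.14109085e+00  1.07220730e-03 -3.00930838e+00] 0.06012291210472126 [-0.3345844   0.95644946  0.50850581]
```

View pics/s4.png

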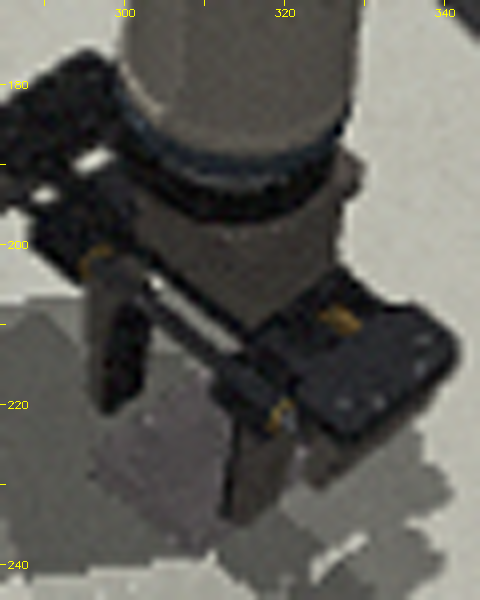

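Fingers straddle the rib. Close.

Call:
jog_arm --rows '[[[0.03,0,0,-0.002,0,0,0],[0.01,0,0,-0.002,0,0,0],[0,0,0,-0.002,0,0,0],[0,0,0,-0.002,0,0,0],[0,0,0,-0.002,0,0,0],[0,0,0,-0.002,0,0,0],[0,0,0,-0.002,0,0,0],[0,0,0,-0.002,0,0,0]]]' --squeeze 40

```text
t: 5.18
tcp_pos: [0.571, -0.205, 0.0353]
eef_rot: [-3.142, -0.0, -3.01]
wrist_force: [-0.5, 0.6, 2.4]
opening: 0.0156
```

Call:
jog_arm --rows '[[[0,0,0,0.02,0,0,0],[0,0,0,0.05,0,0,0],[0,0,0,0.08,0,0,0],[0,0,0,0.1,0,0,0],[0,-0.02,0.03,0.1,0,0,0],[0,-0.04,0.06,0.1,0,0,-4],[0,-0.05,0.09,0.1,0,0,-8],[0,-0.06,0.11,0.1,0,0,-12],[0,-0.065,0.12,0.1,0,0,-16],[0,-0.07,0.125,0.1,0,0,-18.4],[0,-0.07,0.125,0.1,0,0,-18.4]]]'

```text
t: 6.1
tcp_pos: [0.4993, -0.0788, 0.1347]
eef_rot: [3.141, -0.002, 2.951]
wrist_force: [-0.4, 0.0, -3.6]
opening: 0.0156
```

Run:
```python
from h import *
s=snapshot("side"); t=snapshot("top"); print(env.sense()['tcp_pos'],env.sense()['eef_rot'],env.sense()['opening'],env.sense()['wrist_force'])
cv2.imwrite("pics/side5.png",s);cv2.imwrite("pics/top5.png",t)
print(proj("side",env.sense()['tcp_pos']),proj("top",env.sense()['tcp_pos']))
```

```text
[ 0.50093235 -0.07998771  0.1350638 ] [-3.14143940e+00 -3.54496346e-04  2.95400696e+00] 0.015725335056566918 [ 1.39168849  0.25153442 -3.17067005]
[264.81546684 186.79125489] [286.62692835 201.74170882]
```

View pics/side5.png

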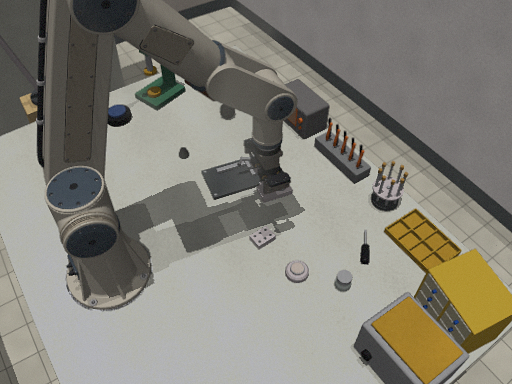

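View pics/top5.png

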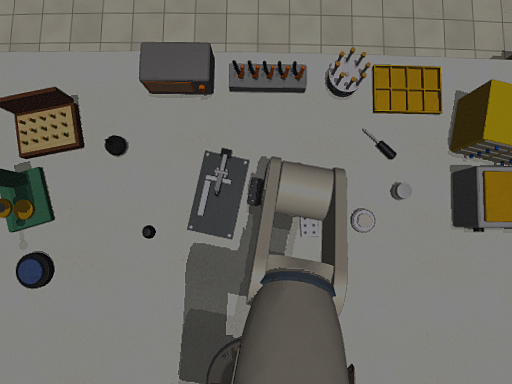

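Run:
```python
from h import *
s=cv2.imread("pics/side5.png")
crop(s,240,150,310,210,11,"pics/s5.png")
```

```text
(no output)
```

View pics/s5.png

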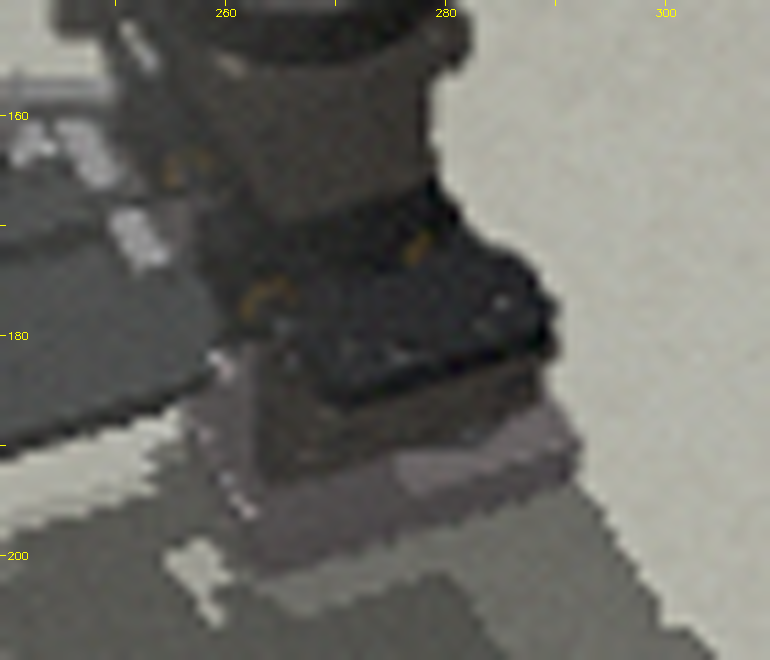

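Run:
```python
from h import *
p=np.array([.501,-.080,.135+.008]); a=2.954-np.pi
c,s=np.cos(a),np.sin(a)
for nm,q in(("rear-R top",(-.015,-.028,-.026)),("rear-R bot",(-.015,-.028,-.044)),("front-R top",(.081,-.028,-.026)),("front-R bot",(.081,-.028,-.044)),("rear-L bot",(-.015,.028,-.044)),("rear-L top",(-.015,.028,-.026))):
    w=p+np.array([c*q[0]-s*q[1],s*q[0]+c*q[1],q[2]]); uv=proj("side",w); print(nm,uv.round(1),((uv-[240,150]+.5)*11).round())
```

```text
rear-R top [263.9 198.9] [269. 543.]
rear-R bot [263.8 202.8] [267. 586.]
front-R top [293.1 189.3] [590. 438.]
front-R bot [292.8 193.2] [586. 480.]
rear-L bot [256.3 189.7] [185. 442.]
rear-L top [256.4 185.8] [186. 399.]
```

Call:
jog_arm --rows '[[[0,-0.035,0.01,0,0,0,0],[0,-0.065,0.03,0,0,0,0],[0,-0.078,0.06,0,0,0,0],[0,-0.08,0.1,0,0,0,0],[0,-0.08,0.14,0,0,0,0],[0,-0.08,0.175,0,0,0,0],[0,-0.08,0.19,0,0,0,0],[0,-0.08,0.196,0,0,0,0],[0,-0.08,0.196,-0.03,0,0,0],[0,-0.08,0.196,-0.055,0,0,0],[0,-0.08,0.196,-0.065,0,0,0],[0,-0.08,0.196,-0.065,0,0,0]]]'

```text
t: 7.2
tcp_pos: [0.4197, 0.1147, 0.068]
eef_rot: [-3.139, -0.004, 2.952]
wrist_force: [-0.9, -0.2, -3.4]
opening: 0.0155
```

Run:
```python
from h import *
s=snapshot("side"); t=snapshot("top"); print(env.sense()['tcp_pos'],env.sense()['eef_rot'],env.sense()['opening'],env.sense()['wrist_force'])
crop(s,190,110,290,210,6,"pics/s6.png")
crop(t,170,130,270,245,5,"pics/t6.png")
```

```text
[0.42134512 0.11524211 0.07017611] [-3.14104386e+00 -7.31123698e-04  2.95159199e+00] 0.01563654498166407 [-0.32630436 -0.41855534 -2.85818611]
```

View pics/s6.png

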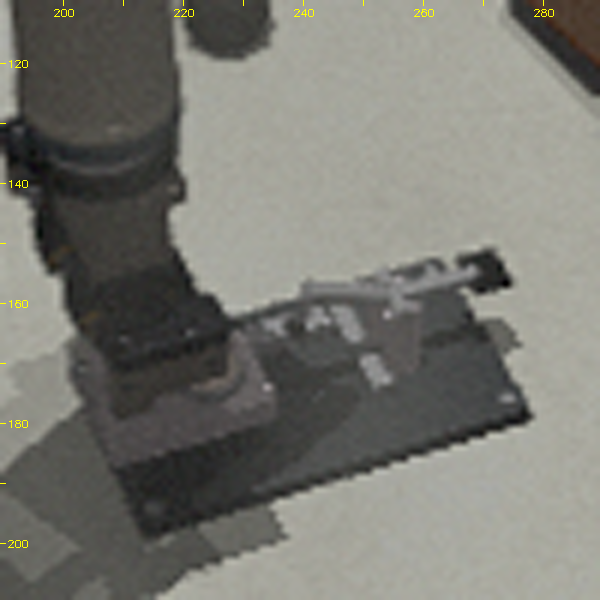

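View pics/t6.png

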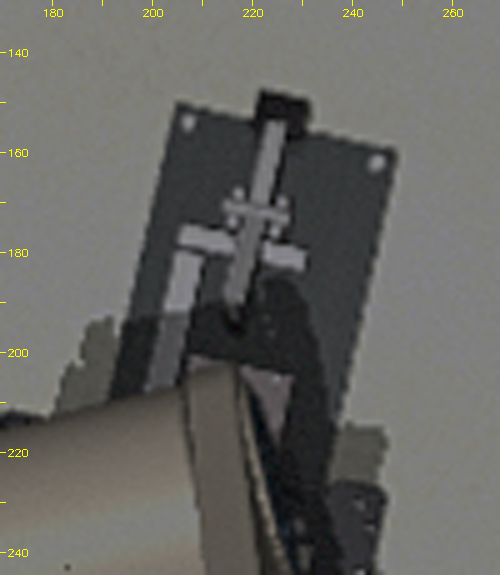

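Run:
```python
from h import *
a=-.19;c,s=np.cos(a),np.sin(a)
def loc(w): d=w[:2]-[.5262,.105]; return (c*d[0]+s*d[1])*1e3,(-s*d[0]+c*d[1])*1e3
for u,v in((207,201),(228,204.5)): print(loc(at("top",u,v,.0522)))
print("tcp",loc(np.array([.4213,.1152])))
```

```text
(np.float64(-26.635141360728714), np.float64(20.57858146189078))
(np.float64(-24.305668793614696), np.float64(-37.34705389516402))
tcp (np.float64(-104.93860499256195), np.float64(-9.794854884838752))
```

Call:
jog_arm --rows '[[[0,0,0,-0.008,0,0,0],[0,0,0,-0.014,0,0,0],[0,0,0,-0.018,0,0,0],[0,0,0,-0.02,0,0,0],[0,0,0,-0.022,0,0,0],[0,0,0,-0.022,0,0,0]]]'

```text
t: 7.8
tcp_pos: [0.4209, 0.116, 0.048]
eef_rot: [-3.141, -0.0, 2.952]
wrist_force: [-0.4, 0.2, -3.2]
opening: 0.0155
```

Call:
jog_arm --rows '[[[0,0,0,-0.001,0,0,0],[0,0,0,-0.002,0,0,0],[0,0,0,-0.002,0,0,0],[0,0,0,-0.002,0,0,0]]]'

```text
t: 8.13
tcp_pos: [0.4212, 0.1161, 0.0473]
eef_rot: [3.141, 0.0, 2.952]
wrist_force: [-4.3, -1.6, 14.4]
opening: 0.0157
```

Call:
jog_arm --rows '[[[0,0.005,-0.001,0.001,0,0,0],[0,0.012,-0.0023,0.0012,0,0,0],[0,0.019,-0.0036,0.0012,0,0,0],[0,0.026,-0.005,0.0012,0,0,0],[0,0.033,-0.0063,0.0012,0,0,0],[0,0.039,-0.0075,0.0012,0,0,0],[0,0.044,-0.0085,0.0012,0,0,0],[0,0.048,-0.0092,0.0012,0,0,0],[0,0.051,-0.0098,0.0012,0,0,0],[0,0.051,-0.0098,0.0012,0,0,0]]]'

```text
t: 8.97
tcp_pos: [0.4727, 0.1061, 0.0474]
eef_rot: [3.141, 0.0, 2.952]
wrist_force: [0.3, 0.6, -3.7]
opening: 0.0154
```

Run:
```python
from h import *
s=snapshot("side"); t=snapshot("top"); print(env.sense()['tcp_pos'],env.sense()['eef_rot'],env.sense()['wrist_force'])
crop(s,190,110,290,210,6,"pics/s7.png")
crop(t,170,130,270,245,5,"pics/t7.png")
```

```text
[0.47202014 0.1061747  0.04736004] [-3.14153659e+00 -3.04170877e-05  2.95183296e+00] [-0.34057902  0.09706063 -3.7926166 ]
```

View pics/s7.png

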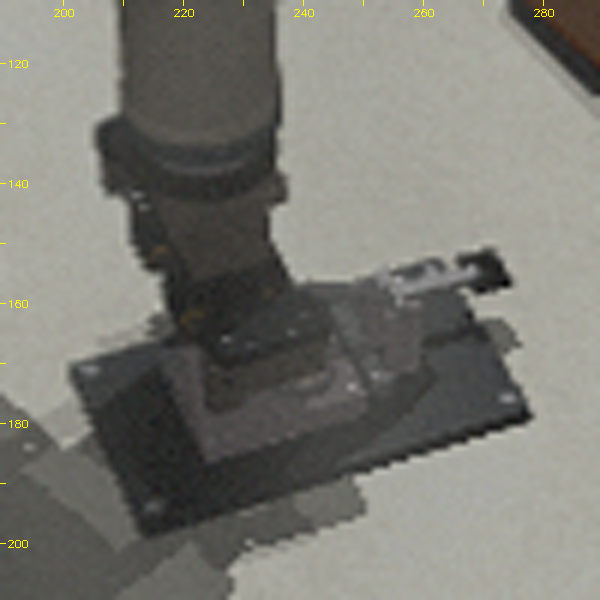

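View pics/t7.png

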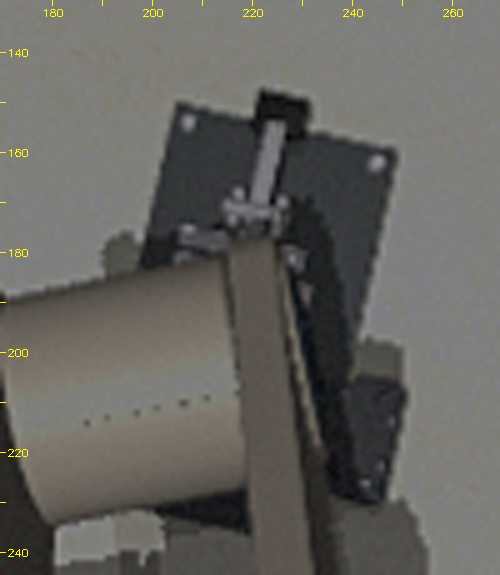

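Call:
jog_arm --rows '[[[0,0.0006,0.0029,-0.0006,0,0,0],[0,0.0011,0.0059,-0.0008,0,0,0],[0,0.0015,0.0079,-0.0008,0,0,0],[0,0.0015,0.0079,-0.0008,0,0,0]]]'

```text
t: 9.4
tcp_pos: [0.4739, 0.1142, 0.0473]
eef_rot: [-3.141, 0.001, 2.952]
wrist_force: [-0.4, -3.9, 5.7]
opening: 0.0152
```

Call:
jog_arm --rows '[[[0,0.0003,0.0015,0,0,0,0],[0,0.0003,0.0015,0,0,0,0]]]'

```text
t: 9.57
tcp_pos: [0.4738, 0.1145, 0.0474]
eef_rot: [-3.14, 0.0, 2.952]
wrist_force: [-1.3, -12.8, 9.4]
opening: 0.0161
```

Call:
jog_arm --rows '[[[0,0.002,-0.0009,0,0,0,0],[0,0.004,-0.0013,0,0,0,0],[0,0.006,-0.0017,0,0,0,0],[0,0.0065,-0.0018,0,0,0,0],[0,0.0065,-0.0018,0,0,0,0]]]'

```text
t: 9.98
tcp_pos: [0.4777, 0.1134, 0.0473]
eef_rot: [-3.14, -0.004, 2.951]
wrist_force: [-12.3, -3.9, 19.2]
opening: 0.0154
```

Call:
jog_arm --rows '[[[0,0.001,-0.0002,0,0,0,0],[0,0.002,-0.0004,0,0,0,0],[0,0.002,-0.0004,0,0,0,0]]]'

```text
t: 10.23
tcp_pos: [0.4797, 0.113, 0.0473]
eef_rot: [-3.14, -0.004, 2.952]
wrist_force: [-12.2, -3.2, 20.6]
opening: 0.0156
```

Call:
jog_arm --rows '[[[0,0,0,0.0012,0,0,0],[0,0,0,0.0015,0,0,0],[0,0,0,0.0015,0,0,0]]]'

```text
t: 10.48
tcp_pos: [0.4809, 0.1129, 0.0478]
eef_rot: [-3.14, -0.002, 2.952]
wrist_force: [-2.7, -5.2, -1.5]
opening: 0.0158
```

Call:
jog_arm --rows '[[[0,0.001,-0.0002,0,0,0,0],[0,0.001,-0.0002,0,0,0,0],[0,0.001,-0.0002,0,0,0,0]]]'

```text
t: 10.73
tcp_pos: [0.481, 0.1129, 0.0476]
eef_rot: [-3.14, -0.004, 2.951]
wrist_force: [-7.5, -1.7, 1.5]
opening: 0.0159
```

Call:
jog_arm --rows '[[[0,0.0007,0.0009,-0.0004,0,0,0],[0,0.0014,0.0016,-0.0006,0,0,0],[0,0.0014,0.0016,-0.0006,0,0,0],[0,0.0014,0.0016,-0.0006,0,0,0]]]'

```text
t: 11.07
tcp_pos: [0.481, 0.1131, 0.0474]
eef_rot: [-3.137, -0.006, 2.952]
wrist_force: [-13.8, -11.1, 15.8]
opening: 0.0158
```

Run:
```python
from h import *
s=snapshot("side"); t=snapshot("top"); e=env.sense(); print(e['tcp_pos'],e['eef_rot'],e['wrist_force'],e['ft_torque'])
crop(s,190,110,290,210,6,"pics/s8.png")
crop(t,170,130,270,245,5,"pics/t8.png")
```

```text
[0.4809794  0.11314268 0.04738695] [-3.13751108 -0.0063051   2.95185484] [-14.12155262 -11.74570259  15.58896576] [-2.06690536  1.70793076 -0.48426117]
```

View pics/s8.png

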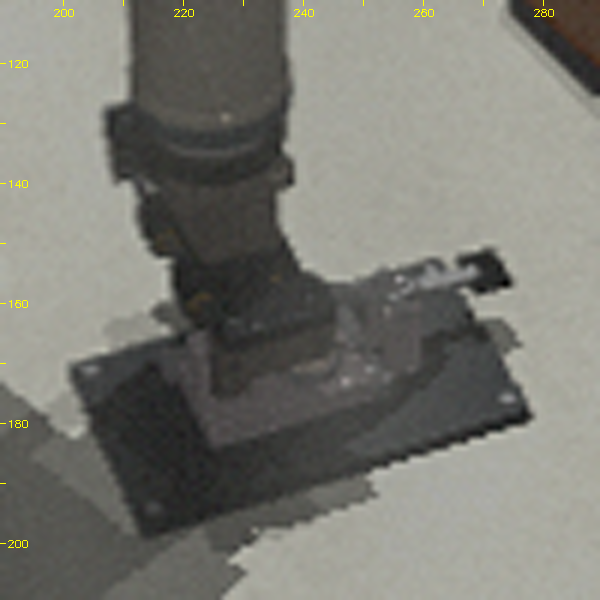

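View pics/t8.png

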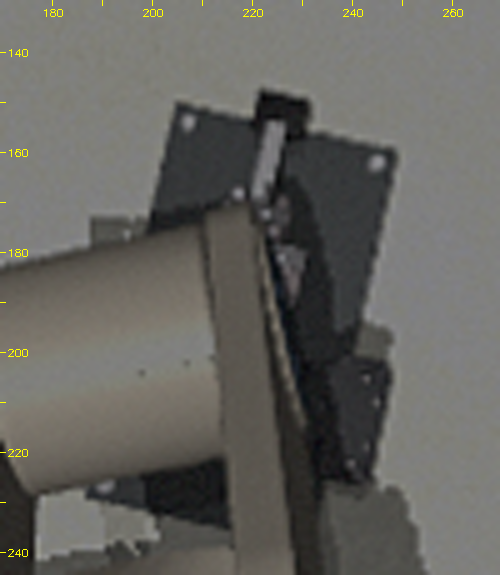

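```bash
python3 - <<'E'
from h import *
nx,ny,na=.5262,.105,-.19
for da in(0,.03):
  for q in((-.061,-.028,.012),(.035,-.028,.012),(-.061,-.028,.030),(.035,-.028,.03),(-.061,.028,.03),(-.115,-.065,.012),(.115,-.065,.012)):
    a=na+(da if abs(q[1])<.06 else 0); c,s=np.cos(a),np.sin(a)
    w=np.array([nx+c*q[0]-s*q[1],ny+s*q[0]+c*q[1],q[2]]); print(da,q,((proj("side",w)-[190,110]+.5)*6).round(0))
s=cv2.imread("pics/s8.png")
import subprocess
from plant import snapshot
E
python3 - <<'E'
import sys; sys.path.insert(0,'.')
import cv2
s=cv2.imread("pics/s8.png"); c=s[290:480,150:480]
c=cv2.convertScaleAbs(c,alpha=1.8); cv2.imwrite("pics/s9.png",cv2.resize(c,None,fx=2.4,fy=2.4,interpolation=cv2.INTER_CUBIC))
E
```

```text
0 (-0.061, -0.028, 0.012) [213. 449.]
0 (0.035, -0.028, 0.012) [373. 400.]
0 (-0.061, -0.028, 0.03) [211. 428.]
0 (0.035, -0.028, 0.03) [373. 378.]
0 (-0.061, 0.028, 0.03) [176. 359.]
0 (-0.115, -0.065, 0.012) [143. 526.]
0 (0.115, -0.065, 0.012) [530. 404.]
0.03 (-0.061, -0.028, 0.012) [215. 451.]
0.03 (0.035, -0.028, 0.012) [374. 398.]
0.03 (-0.061, -0.028, 0.03) [214. 429.]
0.03 (0.035, -0.028, 0.03) [374. 376.]
0.03 (-0.061, 0.028, 0.03) [176. 362.]
0.03 (-0.115, -0.065, 0.012) [143. 526.]
0.03 (0.115, -0.065, 0.012) [530. 404.]
```

View pics/s9.png

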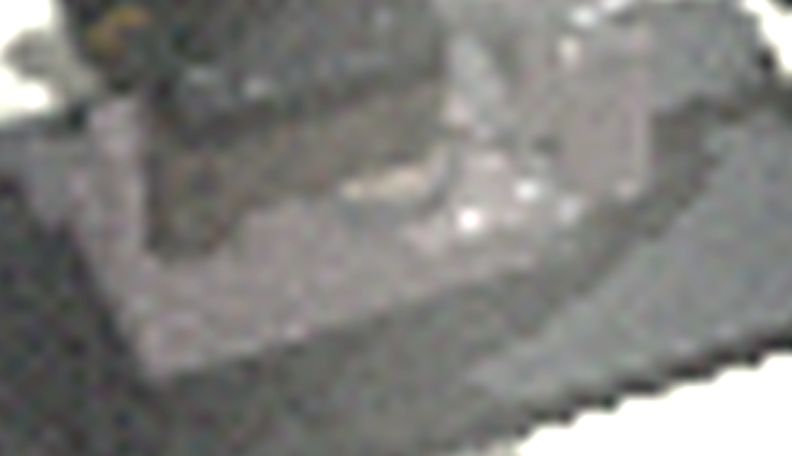

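Call:
jog_arm --rows '[[[0,0.0006,0.0004,0.0003,0,0,0],[0,0.0012,0.0008,0.0007,0,0,0],[0,0.0012,0.0008,0.0007,0,0,0],[0,0.0012,0.0008,0.0007,0,0,0],[0,0.0012,0.0008,0.0007,0,0,0],[0,0.0012,0.0008,0.0007,0,0,0]]]'

```text
t: 11.67
tcp_pos: [0.481, 0.1132, 0.0475]
eef_rot: [-3.136, -0.008, 2.952]
wrist_force: [-14.4, -15.0, 12.4]
opening: 0.0153
```

Run:
```python
from h import *
s=snapshot("side"); e=env.sense(); print(e['tcp_pos'],e['eef_rot'],e['wrist_force'],abs(e['joint_vel']).max())
a=-.19;c,sn=np.cos(a),np.sin(a);F=e['wrist_force'];print("local F",c*F[0]+sn*F[1],-sn*F[0]+c*F[1])
d=e['tcp_pos'][:2]-[.5262,.105];print("local p",c*d[0]+sn*d[1],-sn*d[0]+c*d[1])
cv2.imwrite("pics/s10.png",cv2.resize(cv2.convertScaleAbs(s[130:205,195:290],alpha=1.8),None,fx=8,fy=8,interpolation=cv2.INTER_CUBIC))
```

```text
[0.48104411 0.11325952 0.04752259] [-3.13596405 -0.0082359   2.95220035] [-14.46261737 -14.18597023  11.47837481] 0.0019063319498819594
local F -11.523204850137411 -16.66207677617902
local p -0.04590316293091265 -0.0004172073541563563
```

View pics/s10.png

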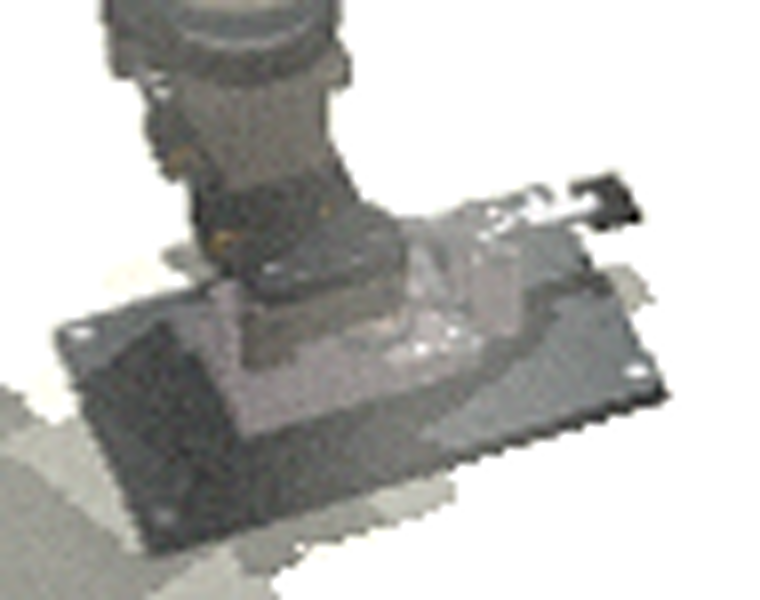

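```bash
python3 -c "
from plant import ticket,env
print(ticket.close_job()); e=env.sense(); print(e['tcp_pos'],e['wrist_force'])"
```

```text
the job is handed in; nothing more can be done
None
the job is handed in; nothing more can be done
```

I pressed the lever down to its stop. Then I took the block by its rib, set it flat on the plate, slid it under the raised foot, and handed the job in while still gripping it and pressing it into the corner. The job was handed in at about 11.7 s; it reports no verdict, so whether it passed is not known.

**Force on the fences:** the last reading showed about 11.5 N on the tool along the nest's x and 16.7 N along its y. Some of that is friction on the plate, so the fences themselves get somewhat less.

**Position:** the grip point was within 0.5 mm of its calculated seat along both nest axes, against a nest pose measured to about 2 mm. The tool was tilted by less than 0.01 rad, and its heading was 0.001 rad off the nest's as measured from the pictures. The arm was at rest.

**Pictures:** the block's lower edge lay where the seated pose predicts to within a pixel. The lever tab still looked down at the end. The raised foot showed clearly before the slide, but the gripper hid the watch and foot in the later views. I moved nothing near the other things on the bench. In the top picture taken after lifting the block they were where they had been, apart from the low block, which the arm partly hid.

**What disagreed:**
- The end fence's near corner was 2.4 pixels off in the first pose fit, probably a misread corner, as all later contacts agreed with the fit.
- Pressing the lever briefly reached about 41 N through the fingertips, against a limit of 40 N for the arm or gripper body.
- I could not measure the contact force between block and lever. The wrist showed no sideways force at the end of the slide under the foot.

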